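# Feed a slat under the hold-down spring

### The arm

A 7-joint arm with a two-finger parallel gripper is mounted at the origin on the work surface. World frame = base frame: x ahead of the robot, y to its left, z up, the work surface at z = 0. Lengths are in m, angles in rad, forces in N, time in s.
With the tool pointing down it reaches from about 0.425 to 0.925 m from the base axis. Payload 6.8 kg.
Tool frame: the origin (TCP) lies at the very end of the fingers, on their centre line; the grasp point (between the pads) lies 19 mm behind it; y points along the fingers, z is the direction in which the jaws open and shut, and the axes are right-handed (so a half turn about y gives the same grasp; the last joint's range is limited). The gripper opens to 85 mm and grips with 20 to 120 N. Pads are 22 mm wide; open, the fingers measure 114 mm over their backs; the gripper's body (76 mm by 85 mm) begins 54 mm behind the grasp point. The pads swing forward as they close: fully open they stand 13 mm farther back than shut.
Start: joints at [-1.26, 0.477, 0.022, 1.555, -0.011, 1.109, -0.083], TCP at [0.274, 0.617, 0.231] pointing down, gripper open.
Joint ranges: [-2.96, 2.96], [-0.34, 2.1], [-1.41, 1.46], [0.24, 2.44], [-1.37, 4.51], [0.17, 1.92], [-2.96, 2.96]. Speed limits (rad/s): [2.39, 2.39, 3.14, 3.14, 3.14, 3.14, 3.14].

### API

Orientations are given as a unit quaternion [w, x, y, z].
In Python, from station import * gives the robot as it stands.
- The arm moves only by the shell command python3 -m jog 'ROWS' [OPENING] [FORCE]. ROWS is JSON, a list of rows, each a list of 2 entries, a list of its own where there are three numbers: the shift along the tool's x, y, z in mm, then the turn about the tool's y in rad. A call has 1 to 20 rows; each row is the pose to reach, as a shift and turn from the pose commanded when the call began, along the tool's axes at that moment; what a row does not reach only later rows make up. A row lasts 1/12 s, in which the tool goes at most 41.7 mm and 7.16 degrees, less where a joint would pass 70% of its speed; a pose out of reach is approached as far as the arm can. A call with a gripper value outside its range is refused whole. OPENING is the finger opening in mm, from 0 to 85.4, set as the call begins (- or left out, the last holds). The fingers move at their own pace and stop on an object; FORCE is the grip in N (left out, the last holds). Time passes only in rows, so rows that repeat a pose let the fingers close. It gives the time, the measured TCP pose, the force and the opening at its end, in the units of the state.
- get_obs(): the state, without advancing time (a new reading comes with each control period).
- read_camera(name): name is "scene" or "top" or "wrist"; returns a dict with "img" (420x560x3 uint8, red, green, blue), "depth" (420x560 float32, m along the optical axis (not along the pixel's ray), 0 where there is no reading), "fx", "fy", "cx", "cy" (pixels), "rvec" (rotation vector, rad) and "tvec" (3), from world to camera coordinates, as OpenCV has them. Camera axes: x right, y down, z forward; pixel columns grow to the right and rows downward; lengths in m; the calibration is good to about 2 mm. A picture is of the moment at which its call begins.
- hand_in(): hands the job in, once; it reports no verdict.
The state is a dict: "t": time; "q": joint angles; "joint_vel": joint speeds; "joint_torque": joint torques, N m; "eef_pos": TCP position; "tool_rot": TCP orientation; "contact_force": force on the tool from outside, world axes, zero at the start; "torque": the same for the moment, N m; "gripper_width": opening from 0.0 (shut) to 1.0 (fully open).
Only numpy, scipy, OpenCV 4.12 (cv2) and the standard library are available. Lean on these libraries where they do the work, as an engineer would, in place of code of your own. Each camera call takes 0.05 s, during which the arm holds its last target.

### The job

Press down hard with the fingertips on the pine slat, where its dark rubber patch gives grip, so that the sprung bed under it sinks, and while keeping it pressed slide the slat along its channel, under the red bar and the leaf spring behind it, until its front end rests against the grey end stop. Then let go and draw the hand clear, leaving the slat clamped fully home. Only press and slide the slat, never lift it, and leave everything else where it is.

Things in the scene. Friction and masses are not known exactly. Their poses are not given: they have to be found in the camera images.
- slat_patch (a point): Top centre of the dark rubber patch (50 x 60 mm, 1.5 mm proud, grippy, friction about 0.9) on the loose pine slat, on its centre line, 45 mm behind its middle, 120 mm behind its front end. x points along the slat to its front end, z up.
- slat_nose (a point): Middle of the lower edge of the slat's front end; axes as slat_patch. The slat is 150 mm long, 90 wide, 14 thick, about 0.12 kg, smooth (friction about 0.25 on the jig). At the start this point is 95 to 125 mm short of the end stop, before the bar.
- jig_stop (a point): Middle of the face of the grey end stop, at the height of the unpressed bed (28 mm above the table). x is the feed direction: the slat slides along it until its front end meets this face; z up. The straight channel lies behind it (-x): a grey sprung bed between two aluminium fences 94 mm apart, whose tops are 5 mm above the unpressed bed.
- jig_bar (a point): Middle of the lower near edge of the red bar that crosses the channel, 80 mm before the stop and 11 mm above the unpressed bed, so the 14 mm slat passes only when pressed down over 3 mm. The bar is 16 mm long along the feed, 12 mm thick, on posts outside the fences (post tops 29 mm above the bed). With the slat home the patch ends 15 mm before it.
- jig: Dark wooden board 310 x 250 x 12 mm fixed to the table that carries bed, fences, bar and stop. Origin on the table under the channel's centre line, 125 mm before the stop face; x is the feed direction, z up.
- bed (a joint): How far the sprung bed under the slat has sunk (m): 0 free, 0.008 fully down on its stop. It carries the slat level; 3 mm takes about 10 N on the slat, 6 mm about 15 N, 8 mm about 18 N; beyond that it is rigid. Let go, it rises and clamps the slat against the underside of the bar at about 0.003.
- leaf (a joint): Lift angle (rad) of the steel leaf spring, 60 mm wide and 55 mm long, hinged at the back of the bar and sloping down towards the stop: 0 hanging free, its tip 2 mm above the unpressed bed and 10 mm before the stop; about 0.1 to 0.2 with the slat beneath it. It presses down with 2 to 4 N at its tip.
- tin: Bystander: small closed metal tin, 40 mm across, 34 mm high, standing on the jig's board. Origin at its underside.
- offcut: Bystander: wooden offcut 60 x 30 x 18 mm lying on the jig's board. Origin at its underside.
- mallet: Bystander: mallet 270 mm long lying on the table.
- glue: Bystander: white bottle 60 mm across, 160 mm high, on the table. Origin at its underside.
- clamp: Bystander: bar clamp 240 mm long lying on the table.
- spare_slat: Bystander: second slat 150 x 90 x 14 mm, without rubber patch, lying on the table away from the jig.
- tape: Bystander: grey tape measure 66 x 36 x 62 mm, on the table.
There are look-alikes about, which are no part of the job. Leave any blue or green look-alike of the part that bears slat_patch alone.

How it is judged:
By the outcome, as a careful person would: the job done as asked, in the order asked, and still so for the second after the job is handed in, with the robot touching nothing.
It also fails if it takes over 64 s, if anything falls off the work surface, if the arm or the gripper's body presses on something with over 40 N, if the wrist force passes 120 N, or if a joint passes its speed limit or range.

## Working session

There is one attempt and no reset: what is moved stays moved. The work goes in short steps, Python scripts to look and compute and a shell command to move; the robot and the scene stay as the last step left them, time stands still between calls to the robot, and variables do not carry over. Pictures are saved under pics/ and viewed, and the job is handed in when it is done.

```bash
mkdir -p pics; ls; python3 - <<'E'
from station import *
import cv2,numpy as np
o=get_obs();print({k:np.round(v,3) for k,v in o.items()})
for n in("scene","top","wrist"):
    c=read_camera(n);cv2.imwrite(f"pics/a_{n}.png",cv2.cvtColor(c["img"],cv2.COLOR_RGB2BGR));np.savez(f"pics/a_{n}.npz",**c)
E
```

```text
pics
{'t': np.float64(0.0), 'q': array([-1.26 ,  0.478,  0.022,  1.557, -0.012,  1.109, -0.083]), 'joint_vel': array([ 0.001, -0.002, -0.001,  0.   ,  0.   ,  0.001, -0.001]), 'joint_torque': array([ 0.0000e+00, -5.9644e+01,  1.6080e+00, -2.8120e+01,  1.3000e-02,
        9.0000e-03, -0.0000e+00]), 'eef_pos': array([0.274, 0.616, 0.23 ]), 'tool_rot': array([-0.691,  0.692, -0.147,  0.147]), 'contact_force': array([-0.465, -0.544,  0.327]), 'torque': array([-0.044, -0.062, -0.016]), 'gripper_width': np.float64(1.002)}
```

View pics/a_scene.png

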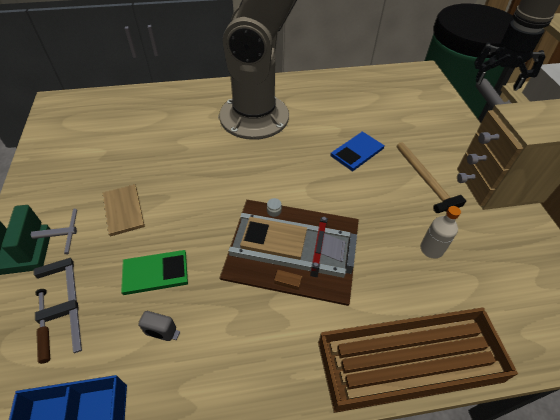

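View pics/a_top.png

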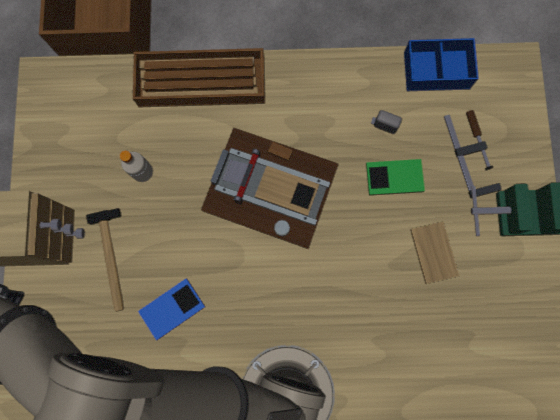

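View pics/a_wrist.png

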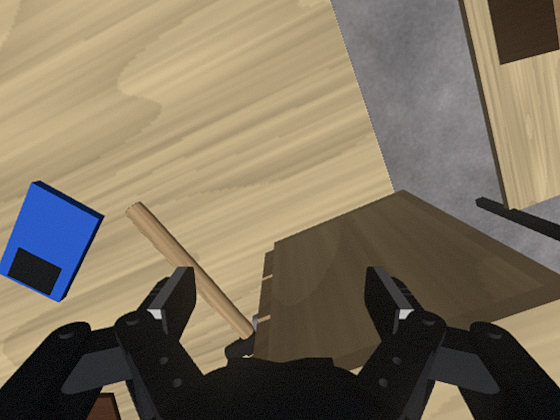

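The top view shows three patched slats: pine in the jig (patch near 303,194), green (395,177) and blue (172,308). The pine one in the channel fits; the green and blue ones are look-alikes on the bare table. I'll confirm this in an enlarged crop and measure.

```bash
cat > h.py <<'E'
import cv2,numpy as np
def load(p): return dict(np.load(p))
def w(c,u,v,r=1):
    d=c["depth"][int(v)-r:int(v)+r+1,int(u)-r:int(u)+r+1];d=np.median(d[d>0])
    R=cv2.Rodrigues(c["rvec"])[0]
    p=np.array([(u-c["cx"])/c["fx"]*d,(v-c["cy"])/c["fy"]*d,d]);return R.T@(p-np.ravel(c["tvec"]))
def wz(c,u,v,z):
    R=cv2.Rodrigues(c["rvec"])[0];o=-R.T@np.ravel(c["tvec"]);r=R.T@np.array([(u-c["cx"])/c["fx"],(v-c["cy"])/c["fy"],1])
    return o+r*(z-o[2])/r[2]
def px(c,P):
    return cv2.projectPoints(np.array(P,float).reshape(-1,3),c["rvec"],c["tvec"],np.array([[c["fx"],0,c["cx"]],[0,c["fy"],c["cy"]],[0,0,1]]),None)[0].reshape(-1,2)
E
python3 - <<'E'
from h import *
c=load("pics/a_top.npz")
i=c["img"][120:255,195:345,::-1];cv2.imwrite("pics/b_top.png",cv2.resize(i,None,fx=5,fy=4.44,interpolation=cv2.INTER_CUBIC))
s=load("pics/a_scene.npz");i=s["img"][190:310,210:370,::-1];cv2.imwrite("pics/b_scene.png",cv2.resize(i,None,fx=5,fy=5,interpolation=cv2.INTER_CUBIC))
print(c["tvec"],s["tvec"])
for u,v in[(303,194),(275,185),(236,172),(248,176)]:print(u,v,w(c,u,v).round(4))
E
```

```text
[0.00612688 0.4717032  1.34862672] [-0.07459563 -0.3138023   1.33038571]
303 194 [ 0.5116 -0.0595  0.0445]
275 185 [0.5389 0.0142 0.041 ]
236 172 [0.5767 0.1175 0.0441]
248 176 [0.5618 0.0847 0.056 ]
```

View pics/b_top.png

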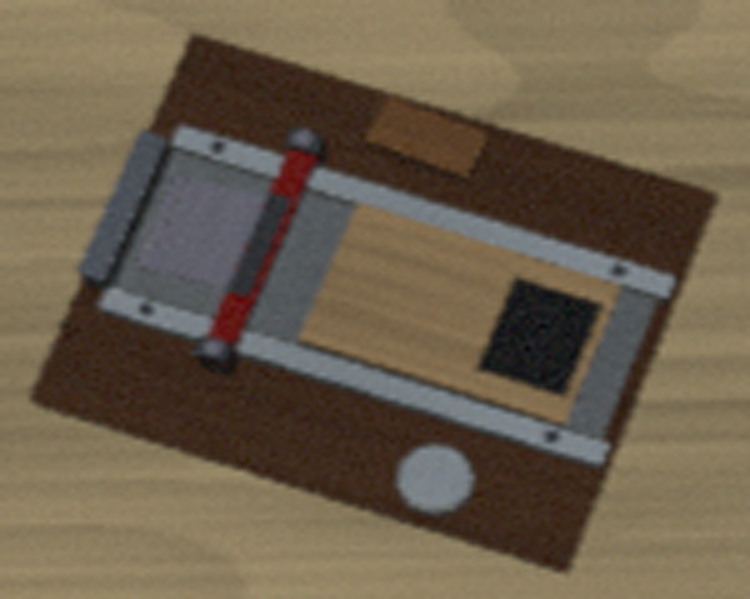

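View pics/b_scene.png

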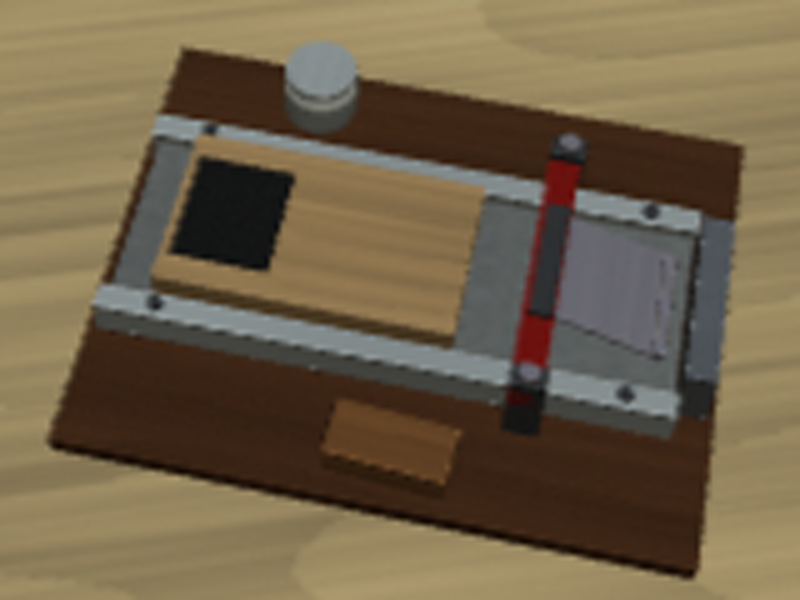

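The pine slat sits in the channel: patch at about crop (542,337), front edge (355,205)-(302,342), red bar ahead of it, and the stop at the left. The pose fit is next.

```bash
python3 - <<'E'
from h import *
c=load("pics/a_top.npz")
s=load("pics/a_scene.npz")
U=lambda X,Y,z:wz(c,194.6+X/5,119.6+Y/4.444,z)[:2]
S=lambda X,Y,z:wz(s,209.6+X/5,189.6+Y/5,z)[:2]
for n,F,g in(("top",U,dict(f1=(175,127,672,274),f1b=(180,150,668,297),f2=(105,292,610,440),f2b=(100,310,603,463),front=(355,205,302,342),rear=(617,285,570,425),post=(305,140,217,352),barn=(322,155,242,342))),
 ("scene",S,dict(f1=(158,115,700,212),f2b=(95,308,680,418),f2=(98,286,680,396),front=(485,188,453,335),rear=(198,136,153,275),post=(571,140,530,370)))):
  for k,(a,b,d,e) in g.items():
    z=dict(f=.033,b=.051).get(k[0],.042)
    if k=="front" : z=.042
    if k=="post": z=.057
    P,Q=F(a,b,z),F(d,e,z);D=Q-P;print(n,k,P.round(4),Q.round(4),"mid",((P+Q)/2).round(4),"len",round(np.hypot(*D),4),"ang",round(np.degrees(np.arctan2(D[1],D[0])),1))
for n,cc,box in(("top",c,(285,175,320,215)),("scene",s,(240,215,275,250))):
  x0,y0,x1,y1=box;g=cc["img"][y0:y1,x0:x1].max(2)
  m=(g<45).astype(np.uint8);k,l,st,ce=cv2.connectedComponentsWithStats(m)
  i=1+np.argmax(st[1:,4]);u,v=ce[i]+[x0,y0];print(n,st[i],u,v,wz(cc,u,v,.0435).round(4),w(cc,u,v).round(4))
  ct=cv2.findContours((l==i).astype(np.uint8),0,2)[0][0].reshape(-1,2)+[x0,y0]
  W=np.array([wz(cc,a,b,.0435)[:2] for a,b in ct]).astype(np.float32)*1000;print(cv2.minAreaRect(W))
E
```

```text
top f1 [0.6469 0.1355] [ 0.5471 -0.1305] mid [0.597  0.0025] len 0.2841 ang -110.6
top f1b [0.6322 0.1329] [ 0.5329 -0.1278] mid [0.5826 0.0025] len 0.2789 ang -110.8
top f2 [0.5444 0.1737] [ 0.4466 -0.0937] mid [0.4955 0.04  ] len 0.2847 ang -110.1
top f2b [0.5333 0.1764] [ 0.4328 -0.0895] mid [0.483  0.0435] len 0.2842 ang -110.7
top front [0.5924 0.0382] [0.5087 0.0679] mid [0.5505 0.053 ] len 0.0888 ang 160.5
top rear [ 0.539  -0.1003] [ 0.4546 -0.0725] mid [ 0.4968 -0.0864] len 0.0888 ang 161.7
top post [0.6293 0.0635] [0.5007 0.1116] mid [0.565  0.0876] len 0.1373 ang 159.5
top barn [0.6215 0.0549] [0.5076 0.0989] mid [0.5646 0.0769] len 0.1221 ang 158.8
scene f1 [ 0.4332 -0.0858] [0.5356 0.1789] mid [0.4844 0.0465] len 0.2838 ang 68.8
scene f2b [ 0.5471 -0.1284] [0.6486 0.1372] mid [0.5978 0.0044] len 0.2844 ang 69.1
scene f2 [ 0.5346 -0.1259] [0.6372 0.1404] mid [0.5859 0.0072] len 0.2853 ang 68.9
scene front [0.511  0.0721] [0.5935 0.0391] mid [0.5523 0.0556] len 0.0888 ang -21.8
scene rear [ 0.4569 -0.0672] [ 0.5382 -0.0987] mid [ 0.4976 -0.0829] len 0.0872 ang -21.2
scene post [0.4987 0.1179] [0.6262 0.0679] mid [0.5624 0.0929] len 0.137 ang -21.4
top [  6   8  23  25 360] 302.34722222222223 195.36111111111111 [ 0.5082 -0.0577  0.0435] [ 0.5081 -0.0577  0.0439]
((508.25628662109375, -58.17802429199219), (46.21244812011719, 56.40454864501953), 68.09136199951172)
scene [  5   7  24  22 370] 256.21351351351353 232.44864864864866 [ 0.5093 -0.0557  0.0435] [ 0.5091 -0.0557  0.0433]
((508.8436279296875, -55.11082077026367), (47.678836822509766, 58.83378601074219), 68.15023803710938)
```

```bash
cat > k.py <<'E'
from station import *
from h import *
from scipy.spatial.transform import Rotation as Ro
A=np.radians(69.2);d=np.array([np.cos(A),np.sin(A),0]);n=np.array([-d[1],d[0],0])
P0=np.array([.5087,-.0567,.0435])
def tool():
    o=get_obs();q=o["tool_rot"];return o,Ro.from_quat([q[1],q[2],q[3],q[0]]).as_matrix()
def rep():
    o,R=tool();r=o["eef_pos"]-P0
    print("t",round(float(o["t"]),2),"pos",o["eef_pos"].round(4),"along/left/up of patch mm",(np.array([r@d,r@n,r[2]])*1000).round(1),"F",o["contact_force"].round(1),"w",round(float(o["gripper_width"]),2))
    print("tool y",R[:,1].round(3),"z.d",round(R[:,2]@d,4),"z.n",round(R[:,2]@n,4),"q",o["q"].round(2))
    return o,R
def to(al,le,up):
    o,R=tool();t=P0+(al*d+le*n+np.array([0,0,up*1000/1000]))/1 if False else P0+(al*d+le*n+np.array([0,0,up]))/1000
    print("shift tool mm",(R.T@(t-o["eef_pos"])*1000).round(1))
E
python3 -c "
from k import *
rep();o,R=tool();print(R.round(3));print('ang d',np.degrees(np.arctan2(d@R[:,0],d@R[:,2])),'n',np.degrees(np.arctan2(n@R[:,0],n@R[:,2])));to(0,0,100)"
```

```text
t 0.15 pos [0.2743 0.6162 0.2306] along/left/up of patch mm [545.9 458.1 187.1] F [-0.2 -0.5 -0.6] w 1.0
tool y [-0.    -0.001 -1.   ] z.d 0.9984 z.n -0.0557 q [-1.26  0.48  0.02  1.56 -0.01  1.11 -0.08]
[[ 0.914 -0.     0.407]
 [-0.407 -0.001  0.914]
 [ 0.    -1.    -0.001]]
ang d -3.1940090310236386 n -93.19401197769403
shift tool mm [ 487.8   87.8 -519.4]
```

```bash
python3 -m jog '[[[488,0,-519],-0.056],[[488,0,-519],-0.056],[[488,0,-519],-0.056],[[488,0,-519],-0.056],[[488,0,-519],-0.056],[[488,0,-519],-0.056],[[488,0,-519],-0.056],[[488,0,-519],-0.056],[[488,0,-519],-0.056],[[488,0,-519],-0.056],[[488,0,-519],-0.056],[[488,0,-519],-0.056],[[488,0,-519],-0.056],[[488,0,-519],-0.056],[[488,0,-519],-0.056],[[488,0,-519],-0.056],[[488,0,-519],-0.056],[[488,0,-519],-0.056],[[488,0,-519],-0.056],[[488,0,-519],-0.056]]' 0 60
python3 -c "
from k import *
rep();to(0,0,40)
c=read_camera('wrist');cv2.imwrite('pics/c_w.png',c['img'][:,:,::-1])
print(px(c,[P0,P0+.045*d]))"
```

```text
t: 1.82
eef_pos: [0.5089, -0.0554, 0.2309]
tool_rot: [0.696, -0.695, 0.128, -0.127]
contact_force: [-0.7, 0.1, 0.3]
gripper_width: -0.003
t 1.82 pos [ 0.5089 -0.0554  0.2309] along/left/up of patch mm [  1.3   0.3 187.4] F [-0.7  0.1  0.3] w -0.0
tool y [-0.001  0.    -1.   ] z.d 1.0 z.n -0.0002 q [-0.36  0.21  0.41  1.96 -0.1   0.99  1.3 ]
shift tool mm [  0.4 147.4  -1.3]
[[279.4391304  192.14750514]
 [318.22235212 192.16800045]]
```

View pics/c_w.png

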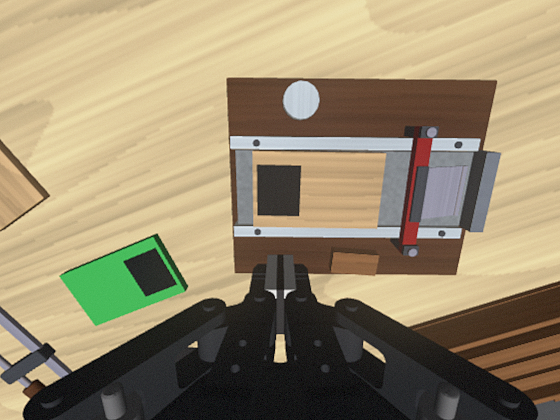

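```bash
python3 -c "
from k import *
c=read_camera('wrist');o,R=tool()
for u,v in[(252,280),(308,280),(262,300),(345,305),(215,305),(360,310),(200,310),(380,340),(420,360),(520,400)]:
    print(u,v,((w(c,u,v,0)-o['eef_pos'])@R*1000).round(0))
"
python3 -m jog '[[[0,30,-1],0],[[0,60,-1],0],[[0,90,-1],0],[[0,120,-1],0],[[0,147,-1],0],[[0,147,-1],0],[[0,147,-1],0],[[0,147,-1],0]]'
python3 -c "
from k import *
rep()
c=read_camera('wrist');cv2.imwrite('pics/d_w.png',c['img'][:,:,::-1])"
```

```text
252 280 [ -7. -23. -14.]
308 280 [ -7. -23.  12.]
262 300 [-12. -47.  -8.]
345 305 [-14. -52.  22.]
215 305 [-13. -51. -25.]
360 310 [-12. -52.  28.]
200 310 [-12. -52. -30.]
380 340 [-11. -67.  30.]
420 360 [-11. -75.  39.]
520 400 [-12. -88.  58.]
t: 2.58
eef_pos: [0.5097, -0.056, 0.0856]
tool_rot: [0.696, -0.695, 0.127, -0.128]
contact_force: [-0.3, 0.2, 0.2]
gripper_width: -0.0
t 2.58 pos [ 0.5097 -0.056   0.0856] along/left/up of patch mm [ 1.  -0.7 42.1] F [-0.3  0.2  0.2] w -0.0
tool y [ 0.001  0.    -1.   ] z.d 1.0 z.n 0.0016 q [-0.29  0.43  0.34  2.08 -0.23  0.66  1.42]
```

View pics/d_w.png

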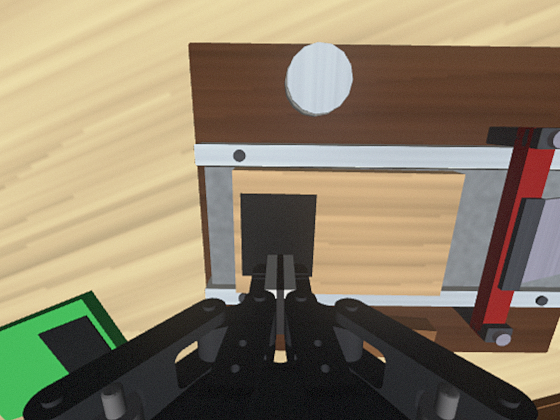

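The hand is centred over the patch and the linkages clear the bar by height. I'll press down now.

```bash
python3 -m jog '[[[0,15,-3],0],[[0,30,-3],0],[[0,36,-3],0],[[0,40,-3],0],[[0,42,-3],0],[[0,44,-3],0],[[0,46,-3],0],[[0,46,-3],0]]'
python3 -c "
from k import *
rep()"
```

```text
t: 3.3
eef_pos: [0.5088, -0.0595, 0.0397]
tool_rot: [0.696, -0.695, 0.127, -0.128]
contact_force: [-2.9, 0.1, 11.6]
gripper_width: -0.003
t 3.3 pos [ 0.5088 -0.0595  0.0397] along/left/up of patch mm [-2.6 -1.1 -3.8] F [-2.9  0.1 11.6] w -0.0
tool y [ 0.002  0.001 -1.   ] z.d 1.0 z.n 0.0002 q [-0.25  0.51  0.3   2.1  -0.28  0.57  1.46]
```

```bash
python3 -m jog '[[[0,1.5,0],0],[[0,3,0],0],[[0,4,0],0],[[0,5,0],0],[[0,5,0],0]]'
python3 -c "
from k import *
rep()"
```

```text
t: 3.72
eef_pos: [0.5092, -0.0596, 0.0356]
tool_rot: [0.696, -0.695, 0.127, -0.128]
contact_force: [-2.6, 0.7, 17.5]
gripper_width: 0.001
t 3.72 pos [ 0.5092 -0.0596  0.0356] along/left/up of patch mm [-2.6 -1.5 -7.9] F [-2.6  0.7 17.5] w 0.0
tool y [ 0.003  0.001 -1.   ] z.d 1.0 z.n 0.0001 q [-0.24  0.52  0.3   2.1  -0.28  0.56  1.47]
```

```bash
python3 -m jog '[[[0,1,0],0],[[0,1.5,0],0],[[0,2,0],0],[[0,2,0],0]]'
python3 -c "
from k import *
rep()"
```

```text
t: 4.05
eef_pos: [0.5102, -0.0598, 0.0353]
tool_rot: [0.696, -0.695, 0.126, -0.129]
contact_force: [-7.6, 1.9, 34.9]
gripper_width: -0.0
t 4.05 pos [ 0.5102 -0.0598  0.0353] along/left/up of patch mm [-2.4 -2.5 -8.2] F [-7.6  1.9 34.9] w -0.0
tool y [ 0.005  0.001 -1.   ] z.d 1.0 z.n -0.0003 q [-0.24  0.52  0.3   2.1  -0.28  0.55  1.47]
```

Bottomed at about 8 mm with 35 N. Next I slide 25 mm and ease the sideways force.

```bash
python3 -m jog '[[[-1.5,0,1],0],[[-1.5,0,3],0],[[-1.5,0,6],0],[[-1.5,0,9],0],[[-1.5,0,12],0],[[-1.5,0,15],0],[[-1.5,0,18],0],[[-1.5,0,21],0],[[-1.5,0,23],0],[[-1.5,0,23],0]]'
python3 -c "
from k import *
rep()
c=read_camera('wrist');cv2.imwrite('pics/e_w.png',c['img'][:,:,::-1])
c=read_camera('scene');i=c['img'][190:310,210:370,::-1];cv2.imwrite('pics/e_s.png',cv2.resize(i,None,fx=5,fy=5))"
```

```text
t: 4.88
eef_pos: [0.5188, -0.0397, 0.0354]
tool_rot: [0.696, -0.695, 0.125, -0.131]
contact_force: [-3.2, -4.0, 28.2]
gripper_width: 0.001
t 4.88 pos [ 0.5188 -0.0397  0.0354] along/left/up of patch mm [19.4 -3.4 -8.1] F [-3.2 -4.  28.2] w 0.0
tool y [ 0.008 -0.001 -1.   ] z.d 1.0 z.n -0.0016 q [-0.28  0.52  0.3   2.09 -0.28  0.56  1.42]
```

View pics/e_w.png

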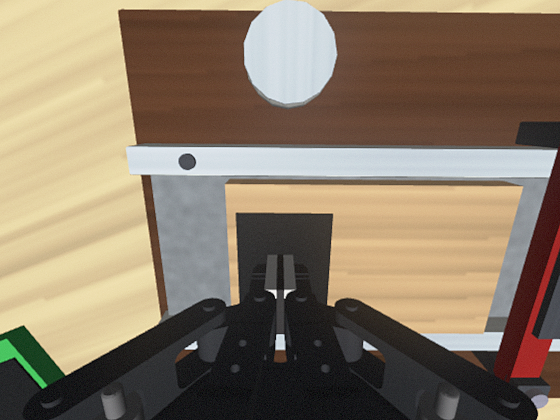

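View pics/e_s.png

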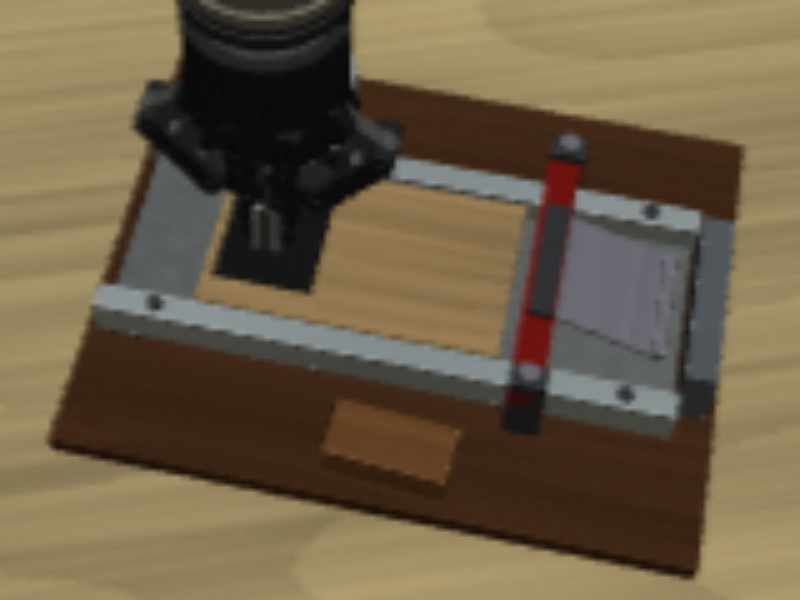

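```bash
python3 -m jog '[[[-0.5,0.5,3],0],[[-0.5,0.5,6],0],[[-0.5,0.5,9],0],[[-0.5,0.5,12],0],[[-0.5,0.5,15],0],[[-0.5,0.5,18],0],[[-0.5,0.5,21],0],[[-0.5,0.5,24],0],[[-0.5,0.5,27],0],[[-0.5,0.5,30],0],[[-0.5,0.5,33],0],[[-0.5,0.5,36],0],[[-0.5,0.5,39],0],[[-0.5,0.5,42],0],[[-0.5,0.5,45],0],[[-0.5,0.5,45],0]]'
python3 -c "
from k import *
rep()
c=read_camera('wrist');cv2.imwrite('pics/f_w.png',c['img'][:,:,::-1])
c=read_camera('scene');i=c['img'][190:310,210:370,::-1];cv2.imwrite('pics/f_s.png',cv2.resize(i,None,fx=5,fy=5))"
```

```text
t: 6.32
eef_pos: [0.5352, 0.0028, 0.0354]
tool_rot: [0.696, -0.695, 0.125, -0.132]
contact_force: [-1.6, -4.6, 29.7]
gripper_width: -0.001
t 6.32 pos [0.5352 0.0028 0.0354] along/left/up of patch mm [65.  -3.6 -8.1] F [-1.6 -4.6 29.7] w -0.0
tool y [ 0.01  -0.001 -1.   ] z.d 1.0 z.n -0.0017 q [-0.36  0.54  0.31  2.06 -0.29  0.57  1.35]
```

View pics/f_w.png

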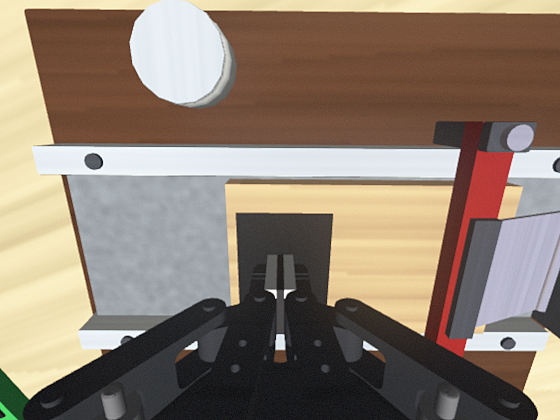

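View pics/f_s.png

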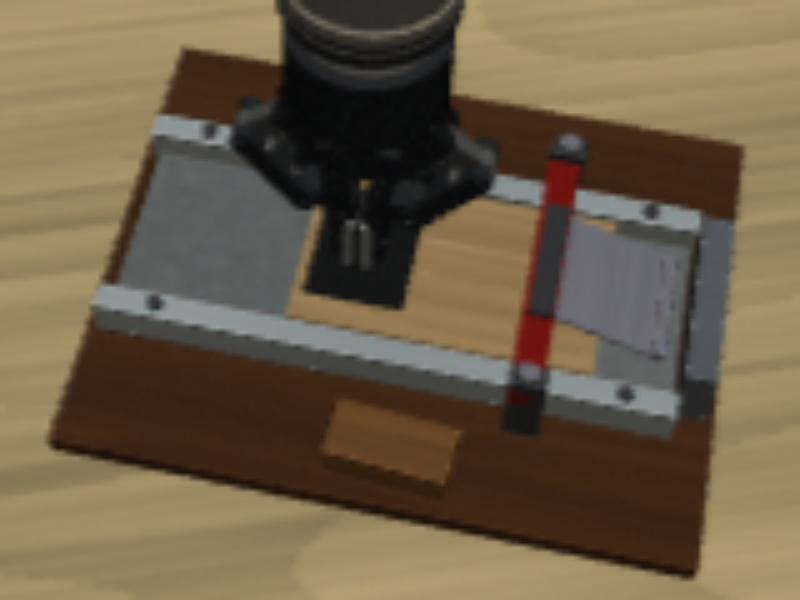

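The slat is under the bar and entering the leaf. I continue, then creep up to the stop.

```bash
python3 -m jog '[[[0,0.3,3],0],[[0,0.3,6],0],[[0,0.3,9],0],[[0,0.3,12],0],[[0,0.3,15],0],[[0,0.3,18],0],[[0,0.3,21],0],[[0,0.3,24],0],[[0,0.3,27],0],[[0,0.3,30],0],[[0,0.3,33],0],[[0,0.3,35],0],[[0,0.3,36],0],[[0,0.3,36],0]]'
python3 -c "
from k import *
rep()"
python3 -m jog '[[[0,0.3,1],0],[[0,0.3,2],0],[[0,0.3,3],0],[[0,0.3,4],0],[[0,0.3,4],0]]'
python3 -c "
from k import *
rep()"
```

```text
t: 7.58
eef_pos: [0.5478, 0.0354, 0.0354]
tool_rot: [0.696, -0.695, 0.125, -0.132]
contact_force: [-2.7, -7.2, 31.5]
gripper_width: -0.004
t 7.58 pos [0.5478 0.0354 0.0354] along/left/up of patch mm [100.   -3.8  -8.1] F [-2.7 -7.2 31.5] w -0.0
tool y [ 0.01  -0.001 -1.   ] z.d 1.0 z.n -0.0027 q [-0.42  0.56  0.31  2.03 -0.29  0.59  1.29]
t: 8.0
eef_pos: [0.5493, 0.0389, 0.0354]
tool_rot: [0.696, -0.695, 0.125, -0.132]
contact_force: [-2.9, -7.2, 35.5]
gripper_width: 0.005
t 8.0 pos [0.5493 0.0389 0.0354] along/left/up of patch mm [103.8  -4.1  -8.1] F [-2.9 -7.2 35.5] w 0.0
tool y [ 0.01  -0.001 -1.   ] z.d 1.0 z.n -0.003 q [-0.43  0.56  0.31  2.02 -0.29  0.59  1.28]
```

```bash
python3 -m jog '[[[0,0,0.5],0],[[0,0,1],0],[[0,0,1.5],0],[[0,0,2],0],[[0,0,2.5],0],[[0,0,3],0]]'
python3 -c "
from k import *
rep()"
python3 -m jog '[[[0,0,0.5],0],[[0,0,1],0],[[0,0,1.5],0],[[0,0,1.5],0]]'
python3 -c "
from k import *
rep()
c=read_camera('wrist');cv2.imwrite('pics/g_w.png',c['img'][:,:,::-1])
c=read_camera('scene');i=c['img'][190:310,210:370,::-1];cv2.imwrite('pics/g_s.png',cv2.resize(i,None,fx=5,fy=5))"
```

```text
t: 8.5
eef_pos: [0.5503, 0.0414, 0.0354]
tool_rot: [0.695, -0.695, 0.125, -0.132]
contact_force: [-4.2, -8.5, 34.1]
gripper_width: -0.003
t 8.5 pos [0.5503 0.0414 0.0354] along/left/up of patch mm [106.5  -4.1  -8.1] F [-4.2 -8.5 34.1] w -0.0
tool y [ 0.01  -0.001 -1.   ] z.d 1.0 z.n -0.0033 q [-0.43  0.56  0.31  2.02 -0.29  0.59  1.28]
t: 8.83
eef_pos: [0.5504, 0.0417, 0.0354]
tool_rot: [-0.695, 0.695, -0.126, 0.132]
contact_force: [-4.8, -11.9, 36.1]
gripper_width: -0.0
t 8.83 pos [0.5504 0.0417 0.0354] along/left/up of patch mm [106.8  -4.1  -8.1] F [ -4.8 -11.9  36.1] w -0.0
tool y [ 0.009 -0.002 -1.   ] z.d 1.0 z.n -0.0041 q [-0.43  0.56  0.31  2.02 -0.29  0.6   1.28]
```

View pics/g_s.png

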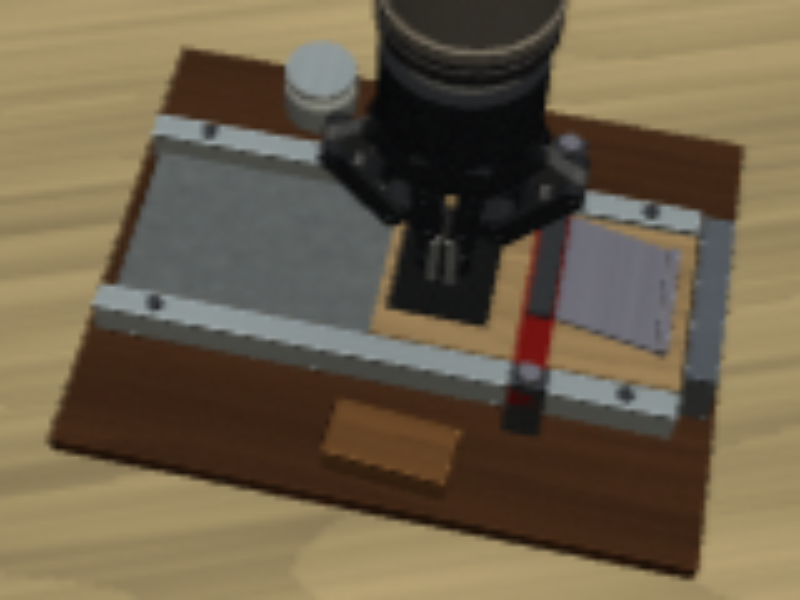

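View pics/g_w.png

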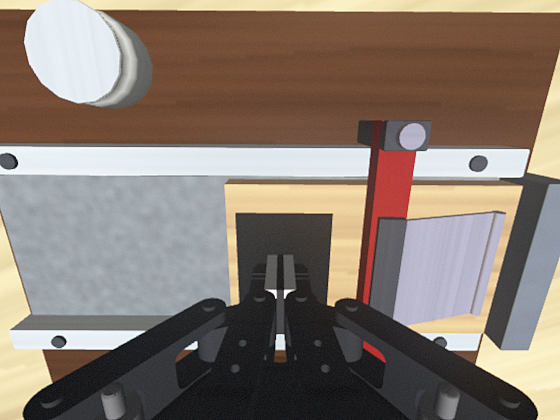

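Motion has stalled at 106.8 mm (predicted 106.6) and the along-force has risen, so the slat has met the stop. One more small nudge, then straight up.

```bash
python3 -m jog '[[[0,0,0.5],0],[[0,0,1],0],[[0,0,1],0]]'
python3 -c "
from k import *
rep()"
python3 -m jog '[[[0,-1,0],0],[[0,-3,0],0],[[0,-5,0],0],[[0,-7,0],0],[[0,-9,0],0],[[0,-12,0],0],[[0,-20,0],0],[[0,-35,0],0],[[0,-60,0],0],[[0,-90,0],0],[[0,-120,0],0],[[0,-150,0],0],[[0,-150,0],0]]'
python3 -c "
from k import *
rep()
c=read_camera('wrist');cv2.imwrite('pics/h_w.png',c['img'][:,:,::-1])
c=read_camera('scene');i=c['img'][190:310,210:370,::-1];cv2.imwrite('pics/h_s.png',cv2.resize(i,None,fx=5,fy=5))"
```

```text
t: 9.18
eef_pos: [0.5504, 0.0417, 0.0354]
tool_rot: [-0.695, 0.696, -0.126, 0.132]
contact_force: [-6.1, -13.0, 37.2]
gripper_width: -0.001
t 9.18 pos [0.5504 0.0417 0.0354] along/left/up of patch mm [106.8  -4.1  -8.1] F [ -6.1 -13.   37.2] w -0.0
tool y [ 0.008 -0.003 -1.   ] z.d 1.0 z.n -0.0048 q [-0.43  0.56  0.31  2.02 -0.29  0.6   1.27]
t: 10.27
eef_pos: [0.5495, 0.0478, 0.1863]
tool_rot: [0.697, -0.694, 0.125, -0.13]
contact_force: [1.1, -0.7, -0.8]
gripper_width: 0.002
t 10.27 pos [0.5495 0.0478 0.1863] along/left/up of patch mm [112.2  -1.  142.8] F [ 1.1 -0.7 -0.8] w 0.0
tool y [ 0.009  0.003 -1.   ] z.d 1.0 z.n 0.0005 q [-0.53  0.33  0.41  1.93 -0.17  0.9   1.17]
```

View pics/h_s.png

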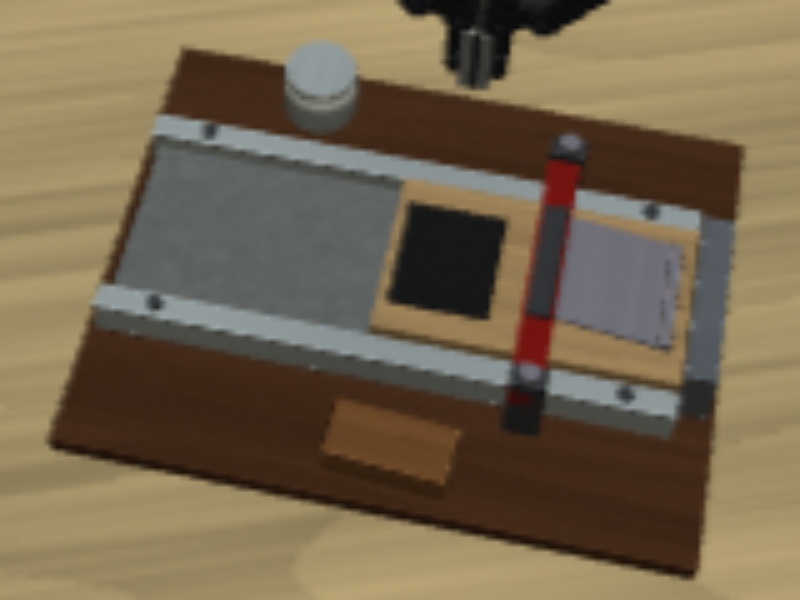

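View pics/h_w.png

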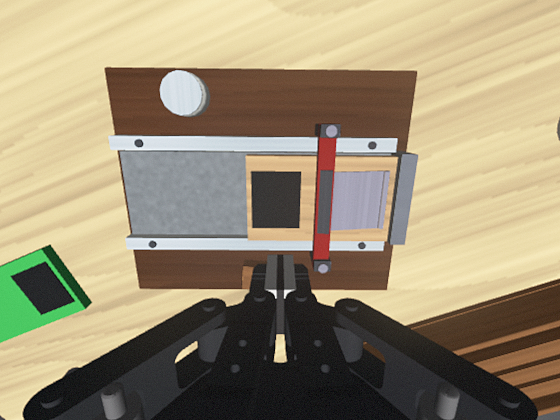

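```bash
python3 -c "
from k import *
c=read_camera('wrist')
i=c['img'][120:270,230:430,::-1];cv2.imwrite('pics/i_w.png',cv2.resize(i,None,fx=4,fy=4,interpolation=cv2.INTER_CUBIC))
g=c['img'][150:245,235:310].max(2);m=(g<50).astype(np.uint8);k,l,st,ce=cv2.connectedComponentsWithStats(m);j=1+np.argmax(st[1:,4]);u,v=ce[j]+[235,150]
p=wz(c,u,v,.0405);r=p-P0;print(st[j],u,v,'patch along/left',r@d*1000,r@n*1000,'depth z',w(c,u,v), 'bed z', w(c,180,190))
for u in(380,388,392,396,400,404,408): print(u,w(c,u,165,0).round(4),((w(c,u,165,0)-P0)@d*1000).round(1))
"
```

```text
[45 60 21 22 41] 294.8292682926829 225.3658536585366 patch along/left 126.30554976747254 -23.627941430680387 depth z [0.57577125 0.05295579 0.04013291] bed z [ 0.50144818 -0.04758788  0.02476256]
380 [0.5468 0.1519 0.0387] 208.5
388 [0.5494 0.1589 0.0395] 216.0
392 [0.5507 0.1626 0.0395] 219.9
396 [0.5524 0.1666 0.0384] 224.3
400 [0.5536 0.17   0.0392] 227.8
404 [0.5523 0.1704 0.0485] 227.8
408 [0.5538 0.174  0.0482] 231.7
```

View pics/i_w.png

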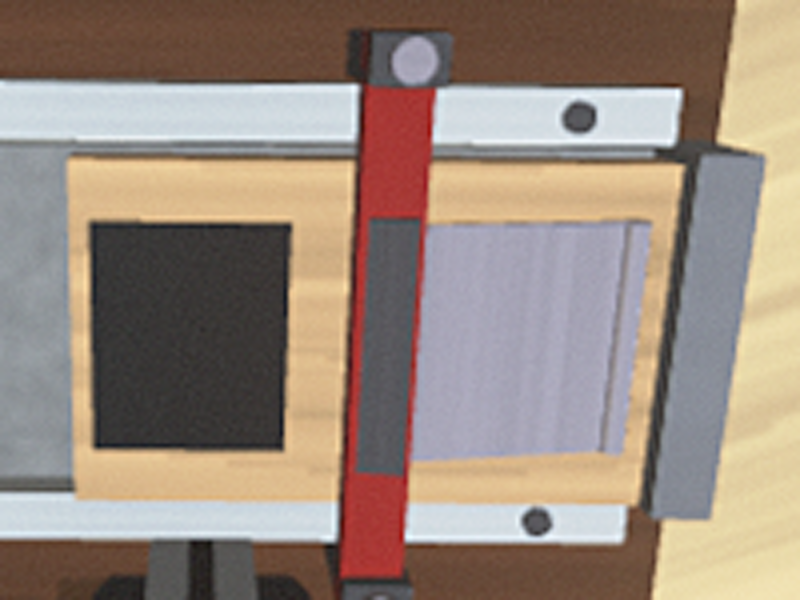

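The slat is flush with the stop: its top runs to 228 mm, against a stop face at about 228. The bed is at 25 mm, sunk 3 mm, so the slat is clamped. The tin and offcut haven't moved. I'll let it settle and hand in.

```bash
python3 -m jog '[[[0,-30,0],0],[[0,-30,0],0],[[0,-30,0],0],[[0,-30,0],0],[[0,-30,0],0],[[0,-30,0],0]]'
python3 -c "
from k import *
rep();hand_in()"
```

```text
t: 10.92
eef_pos: [0.5454, 0.0471, 0.209]
tool_rot: [-0.695, 0.696, -0.128, 0.127]
contact_force: [-0.4, -0.9, 0.2]
gripper_width: 0.002
t 10.92 pos [0.5454 0.0471 0.209 ] along/left/up of patch mm [110.1   2.5 165.5] F [-0.4 -0.9  0.2] w 0.0
tool y [-0.002 -0.001 -1.   ] z.d 1.0 z.n 0.0002 q [-0.54  0.31  0.42  1.91 -0.15  0.96  1.15]
the job is handed in; nothing more can be done
```

I pressed the pine slat down 8 mm at its rubber patch with closed fingertips, at about 30–37 N. Keeping it pressed, I slid it about 109 mm under the bar and the leaf. It stalled against the end stop with the along-force risen to about 14 N, and I then lifted the hand straight up and handed in at about 11 s.

- **Slat home:** its front end lies at about 228 mm along the channel, against the stop face at about 228 mm. The hand stalled at 106.8 mm where I had predicted 106.6 mm.
- **Clamped:** the bed stayed about 3 mm down, and the leaf rests on the slat.
- **Surroundings:** the tin and offcut look unmoved. The hand is about 165 mm above the patch, touching nothing.
- **Checks that failed or disagreed:** my last automatic reading of the patch centre picked up only a sliver of the patch, so I disregarded it and relied on the pictures and depth. I took no closing picture of the rest of the table.

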